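# Pop open the bobbin case

### The job

Open the bobbin case with your fingertips: press down its orange release tab so that the blue lid springs up by itself, then, when the lid has come to rest half raised, gently push it right over to its fully open stop, where it stays. Only touch and push: do not pinch or lift anything, do not pry the lid, let the case stand where it is, leave everything else alone, and finish clear of it all.

Things in the scene. Friction and masses are not known exactly. Their poses are not given: they have to be found in the camera images.
- case: Bobbin case, loose on the table: grey box 90 x 150 mm, 46 mm high, on a dark steel base plate 154 x 160 x 6 mm, 1.4 kg. Origin at table height under the box, its z up, x to the rear (hinge side), y along its width; plate from x = -98 to +56 mm. The tab is at the front (-x) over the plate. The case may stand turned; x, y, z in the other entries are in this frame.
- tab_pad (a point): Where to press: middle of the orange paddle's top face (x = -77.5, z = 35 mm of the case's frame at rest). Paddle 38 mm wide (y), reaching 14 mm in front of this point. Pressed straight down, this point sinks about 7 mm until the lid is freed, 13 mm to the stop. The tab's hook, 30 mm wide, top 55.5 mm above the table, begins 29 mm behind this point and leans up to 9 mm towards it when pressed.
- tab (a joint): Orange release tab's angle about its pivot along y (x = -45.5, z = 31 mm of the case's frame): 0 at rest, grows as the paddle is pressed down, stop at 0.42. Its hook frees the lid at about 0.2 to 0.25; a spring returns it. Pressed 32 mm in front of the pivot it starts to move at about 3 N and reaches the stop at about 6 N.
- lid (a joint): Blue lid's angle: 0 shut, 1.57 upright, 1.85 fully open on its stop. Once unhooked, a sprung wire lifter raises it to about 0.8 within a second, no further. From there it swings freely (80 g): let go below 1.57 it falls back on the lifter, past 1.57 it falls open and stays.
- lid_edge (a point): Middle of the lid's front edge, moving with the lid, 96 mm from the hinge line; lid 150 mm wide, 4 mm thick, edge rounded. Shut it is at x = -42, z = 49 mm of the case's frame, popped up at about x = -14, z = 117 mm. Axes as the case's when shut.
- lid_hinge_line (a point): Middle of the lid's hinge line, which runs along y at the rear upper edge of the case, at x = 54, z = 47.5 mm of the case's frame. Axes as the case's.
- tape_measure: Bystander: yellow tape measure case, 69 x 68 x 31 mm; origin at the centre of its underside, z up. To be left alone.
- thread_cone_3: Bystander: yellow thread cone, 56 mm across, 100 mm tall; origin at the centre of its underside, z up. To be left alone.
- oil_bottle: Bystander: white oil bottle with red spout, 40 mm across, 128 mm tall; origin at the centre of its underside, z up. To be left alone.
- needle_box: Bystander: small blue box of machine needles with clear top, 39 x 56 x 24 mm, beside the case; origin at the centre of its underside, z up. To be left alone.
- buckle_3: Bystander: green side-release buckle, 62 x 43 x 11 mm, beside the case; origin at the centre of its underside, z up. To be left alone.
- shears: Bystander: big black-handled shears, 254 x 108 x 14 mm; origin at the centre of its underside, z up. To be left alone.
There are look-alikes about, which are no part of the job. There is more than one size of the case; the one meant has the size given above.

How it is judged:
By the outcome, as a careful person would: the job done as asked, in the order asked, and still so for the second after the job is handed in, with the robot touching nothing.
It also fails if it takes over 48 s, if anything falls off the work surface, if the arm or the gripper's body presses on something with over 40 N, if the wrist force passes 120 N, or if a joint passes its speed limit or range.

### The arm

A 6-joint arm with a two-finger parallel gripper is mounted at the origin on a cart in front of the work surface, level with it; the furniture and walls round the work are solid. World frame = base frame: x ahead of the robot, y to its left, z up, the work surface at z = 0. Lengths are in m, angles in rad, forces in N, time in s.
With the tool pointing down it reaches from about 0.325 to 0.775 m from the base axis. Payload 5.5 kg.
Tool frame: the origin (TCP) lies at the very end of the fingers, on their centre line; the grasp point (between the pads) lies 19 mm behind it (env.grip_point_offset is the z of the grasp point in the tool frame, in m); z points along the fingers, y is the direction in which the jaws open and shut (so a half turn about z gives the same grasp; the last joint's range is limited). The gripper opens to 88 mm and grips with 3 to 60 N. Pads are 20 mm wide; open, the fingers measure 115 mm over their backs; the gripper's body (75 mm by 178 mm) begins 61 mm behind the grasp point.
Start: joints at [-1.239, 0.091, 1.231, -0, 1.82, -0.057], TCP at [0.227, -0.555, 0.185] pointing down, gripper open.
Joint ranges: [-2.87, 2.87], [-0.86, 2.18], [0.17, 2.46], [-1.51, 4.65], [0.06, 2.69], [-2.65, 2.65]. Speed limits (rad/s): [2.57, 2.57, 3.01, 3.14, 3.14, 3.14].

### API

Orientations are given as a unit quaternion [x, y, z, w].
In Python, from rig import env, grip, solver, capture, camera_info, hand_in, find_in, sensors gives the robot as it stands. Calls block until the motion is done:
- env.goto(position, orientation): joint-space move of the TCP to a pose.
- env.move_linear(position, vel=0.15, attitude=None): straight line of the TCP; attitude=None keeps the orientation; vel is the mean speed in m/s.
- env.set_joints(angles): joint-space move.
- grip(opening, squeeze=None): opening from 0.0 (shut) to 1.0 (fully open); squeeze is the grip in N (None keeps the last); returns when the fingers have stopped.
- env.pause(seconds).
- solver.inverse_kinematics(position, orientation): joint angles nearest the present ones, or None.
- capture(name): name is "scene" or "top" or "wrist"; returns the picture (420x560x3 uint8, red, green, blue); there is no depth.
- camera_info(name): a dict with "mtx" (3x3 intrinsics, pixels), "dist" ([k1, k2, p1, p2, k3] as OpenCV has them; the pictures are not rectified), "world_to_cam" (4x4, takes a point from world to camera coordinates); the wrist camera has in their place "hand_eye" (4x4, takes a point from camera to tool coordinates, whose origin is the TCP and whose axes are the flange's). Camera axes: x right, y up, looking along -z (the intrinsics and any distortion apply to the point x, -y, -z); pixel columns grow to the right and rows downward; lengths in m; the calibration is good to about 2 mm. A picture is of the moment at which its call begins: read the wrist's pose just before it. camera_info takes no time and is no camera call.
A pose or a line that the arm cannot do raises env.IKError and nothing moves.
- hand_in(): hands the job in, once; it reports no verdict.
Trained networks look in the newest picture that a camera, given by its name, has taken for a name from the list of things; names that differ only in an ending like _2 or _b are one class to them, and where a whole thing is asked for, a point or a joint stands for the part that bears it (a point fixed in the world has none). Each returns a list of dicts, best first, with "confidence" (0 to 1); they miss things now and then, are a little off and sometimes report something else, mostly with a low value. They report only what shows in the picture. A call takes as long as a camera call. They do not tell look-alikes from the thing itself.
- find_in(camera, query): "bbox" ([left, top, width, height] in pixels, round what is visible of it).
Readings, each from a call of its own:
- sensors.current_time_s(): time.
- sensors.current_q(): joint angles.
- sensors.current_joint_velocities(): joint speeds.
- sensors.current_joint_torque(): joint torques, N m.
- sensors.current_tool_pos(): TCP position.
- sensors.current_tool_rot(): TCP orientation.
- sensors.current_contact_force(): force on the tool from outside, world axes, zero at the start.
- sensors.current_ft_torque(): the same for the moment, N m.
- sensors.current_finger_gap(): opening from 0.0 (shut) to 1.0 (fully open).
Only numpy, scipy, OpenCV 4.12 (cv2) and the standard library are available. Lean on these libraries where they do the work, as an engineer would, in place of code of your own. Each camera call takes 0.05 s, during which the arm holds its last target. There are 200 camera calls.

## Working session

There is one attempt and no reset: what is moved stays moved. The work goes in short steps, each a Python script; the robot and the scene stay as the last script left them, time stands still between calls to the robot, and variables do not carry over. Pictures are saved under pics/ and viewed, about 8 in all and at most 12, crops included, and the job is handed in when it is done.

```bash
mkdir -p pics; ls; python3 - <<'E'
from rig import *
import cv2
for c in ("scene","top"):
    im=capture(c); cv2.imwrite(f"pics/{c}0.png",im[:,:,::-1])
    for q in ("case","tab_pad","lid_edge"):
        print(c,q,[( [round(v) for v in d["bbox"]],round(d["confidence"],2)) for d in find_in(c,q)][:5])
    i=camera_info(c); print(i)
print(sensors.current_time_s(), sensors.current_tool_rot())
E
```

```text
pics
scene case [([184, 223, 66, 52], 0.85), ([263, 172, 40, 55], 0.68)]
scene tab_pad [([376, 182, 18, 33], 0.62), ([192, 238, 17, 16], 0.55)]
scene lid_edge [([198, 221, 47, 33], 0.74), ([264, 177, 39, 26], 0.7)]
{'mtx': array([[485.25568524,   0.        , 273.0785184 ],
       [  0.        , 485.25568524, 201.79152714],
       [  0.        ,   0.        ,   1.        ]]), 'dist': array([-0.12155121,  0.        ,  0.        ,  0.        ,  0.        ]), 'world_to_cam': array([[-0.43386108, -0.90079325, -0.01833262,  0.19769683],
       [ 0.46786567, -0.24264002,  0.84983971, -0.31056608],
       [-0.7699781 ,  0.36013517,  0.5267223 , -0.88410776],
       [ 0.        ,  0.        ,  0.        ,  1.        ]])}
top case [([282, 176, 61, 70], 0.97), ([187, 218, 41, 45], 0.67)]
top tab_pad [([281, 178, 59, 46], 0.74), ([189, 236, 14, 11], 0.55), ([310, 215, 12, 21], 0.49)]
top lid_edge [([202, 219, 23, 44], 0.89), ([274, 178, 68, 46], 0.65)]
{'mtx': array([[405.18159416,   0.        , 278.64562157],
       [  0.        , 405.18159416, 211.03750096],
       [  0.        ,   0.        ,   1.        ]]), 'dist': array([0.02354424, 0.        , 0.        , 0.        , 0.        ]), 'world_to_cam': array([[ 7.00015497e-04, -9.99999734e-01, -2.06710196e-04,
        -4.37582830e-02],
       [ 9.77187927e-01,  6.40146686e-04,  2.12375480e-01,
        -5.53959171e-01],
       [-2.12375292e-01, -3.50660836e-04,  9.77188115e-01,
        -1.04858448e+00],
       [ 0.00000000e+00,  0.00000000e+00,  0.00000000e+00,
         1.00000000e+00]])}
0.4 [ 9.81165048e-01  1.93171231e-01 -1.58487696e-05 -1.55503470e-04]
```

```bash
python3 - <<'E'
import cv2
a=cv2.imread("pics/top0.png")
cv2.imwrite("pics/top_crop.png",cv2.resize(a[140:290,150:370],None,fx=3.6,fy=3.6,interpolation=cv2.INTER_CUBIC))
E
```

```text
(no output)
```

View pics/top0.png

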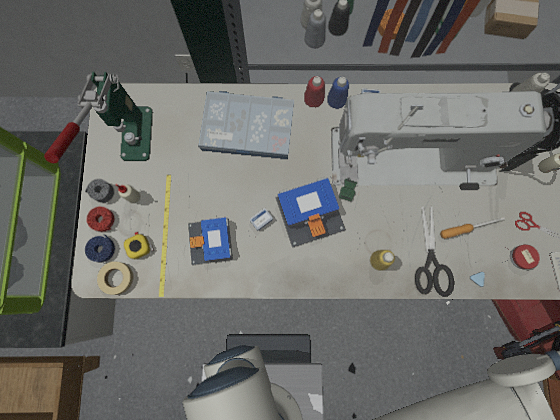

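View pics/top_crop.png

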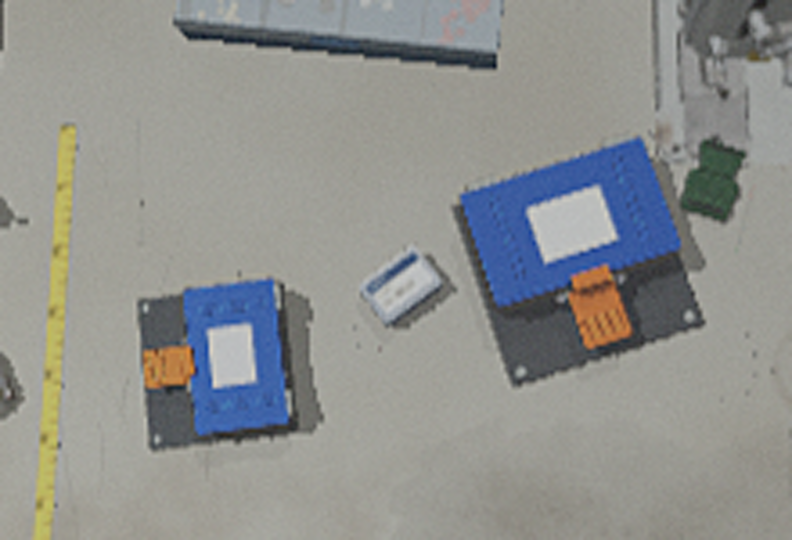

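View pics/scene0.png

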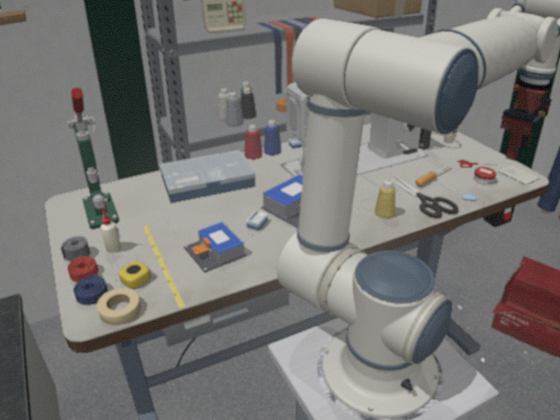

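The case meant is the right-hand one, at about (310,210) px in the top view. Its plate front edge runs (293,246)–(345,229), 55 px or about 155 mm, and the needle box and buckle sit beside it. The left one, at (210,240), has a plate of only about 110 mm, so it is the look-alike. The enlarged crop confirms this. Next I fit the pose.

```bash
cat > h.py <<'E'
from rig import *
import numpy as np, cv2
from scipy.optimize import least_squares
from scipy.spatial.transform import Rotation as R
F=np.diag([1,-1,-1,1.])
def w2c(name):
    i=camera_info(name)
    if "world_to_cam" in i: W=i["world_to_cam"]
    else:
        T=np.eye(4); T[:3,:3]=R.from_quat(sensors.current_tool_rot()).as_matrix(); T[:3,3]=sensors.current_tool_pos()
        W=np.linalg.inv(T@i["hand_eye"])
    return F@W,i["mtx"],i["dist"]
def proj(c,P):
    W,K,d=c
    return cv2.projectPoints(np.float64(P),cv2.Rodrigues(W[:3,:3])[0],W[:3,3],K,d)[0][:,0]
def at_z(c,px,z):
    W,K,d=c; u=cv2.undistortPoints(np.float64([[px]]),K,d)[0,0]
    r=W[:3,:3].T@np.r_[u,1]; o=-W[:3,:3].T@W[:3,3]; return o+r*(z-o[2])/r[2]
def c2w(p,P):
    x,y,a=p; P=np.atleast_2d(np.float64(P)); c,s=np.cos(a),np.sin(a)
    return np.c_[x+c*P[:,0]-s*P[:,1],y+s*P[:,0]+c*P[:,1],P[:,2]]
def fit(c,pts,px,p0):
    r=least_squares(lambda p:(proj(c,c2w(p,pts))-px).ravel(),p0,loss="soft_l1"); return r.x,(proj(c,c2w(r.x,pts))-px)
E
python3 - <<'E'
from h import *
np.set_printoptions(precision=3,suppress=True)
c=w2c("top")
cr=np.array([[515,383],[703,322],[497,305],[680,243],[640,138],[460,192]],float)/3.6+[150,140]-0.36
pts=np.array([[-98,80,6],[-98,-80,6],[-42,75,51],[-42,-75,51],[56,-75,51],[56,75,51]])/1e3
p,res=fit(c,pts,cr,[.5,-.1,.3]); print(p,res,sep="\n")
print("paddle px",(proj(c,c2w(p,[[-.0775,0,.035]]))-[150,140])*3.6)
for n,px,z in (("mach head corner",(333,182),.0),("mach face",(343,128),.2),("mach face",(343,128),.3),("buckle",(348,189),.01),("needle",(262,220),.02),("cone",(383,258),.05)): print(n,at_z(c,px,z))
print(camera_info("wrist"))
E
```

```text
[ 0.581 -0.126  0.321]
[[-0.548  0.73 ]
 [ 0.573  0.014]
 [ 0.126  0.395]
 [ 0.807  0.762]
 [-0.132 -2.383]
 [-0.845 -1.094]]
paddle px [[602.869 321.74 ]]
mach head corner [ 0.654 -0.203  0.   ]
mach face [ 0.735 -0.203  0.2  ]
mach face [ 0.691 -0.186  0.3  ]
buckle [ 0.63  -0.244  0.01 ]
needle [0.537 0.004 0.02 ]
cone [ 0.427 -0.324  0.05 ]
{'mtx': array([[311.095,   0.   , 277.644],
       [  0.   , 311.095, 210.545],
       [  0.   ,   0.   ,   1.   ]]), 'dist': array([-0.046,  0.   ,  0.   ,  0.   ,  0.   ]), 'hand_eye': array([[ 0.   ,  0.961,  0.276,  0.075],
       [ 1.   , -0.   ,  0.   ,  0.001],
       [ 0.   ,  0.276, -0.961, -0.199],
       [ 0.   ,  0.   ,  0.   ,  1.   ]])}
```

```bash
cat >> h.py <<'E'
def ori(p,flip,tilt):
    """tool z down, leaning fingers forward (+case x) by tilt; tool x = +-case x"""
    a=p[2]; ex=np.array([np.cos(a),np.sin(a),0]); ez=np.array([0,0,1.])
    z=np.sin(tilt)*ex-np.cos(tilt)*ez; x=np.cos(tilt)*ex+np.sin(tilt)*ez
    if flip: x=-x
    return R.from_matrix(np.c_[x,np.cross(z,x),z]).as_quat()
E
python3 - <<'E'
from h import *
np.set_printoptions(precision=2,suppress=True)
p=[.581,-.126,.321]
for f in (0,1):
  for t in (0,.25,.5):
    for P in ([-.08,0,.12],[-.08,0,.025],[-.05,.03,.11],[.06,.03,.11]):
        print(f,t,P,solver.inverse_kinematics(c2w(p,[P])[0],ori(p,f,t)))
E
```

```text
0 0 [-0.08, 0, 0.12] [-0.36 -0.11  1.54 -0.    1.71  0.89]
0 0 [-0.08, 0, 0.025] [-0.36 -0.08  1.68 -0.    1.53  0.89]
0 0 [-0.05, 0.03, 0.11] [-0.28 -0.08  1.54 -0.    1.69  0.97]
0 0 [0.06, 0.03, 0.11] [-0.18  0.18  1.27 -0.    1.69  1.07]
0 0.25 [-0.08, 0, 0.12] [-0.49 -0.32  1.74  0.18  1.54  0.77]
0 0.25 [-0.08, 0, 0.025] [-0.49 -0.28  1.89  0.18  1.37  0.74]
0 0.25 [-0.05, 0.03, 0.11] [-0.39 -0.3   1.75  0.16  1.5   0.86]
0 0.25 [0.06, 0.03, 0.11] [-0.26 -0.05  1.53  0.14  1.45  0.99]
0 0.5 [-0.08, 0, 0.12] [-0.65 -0.5   1.94  0.41  1.41  0.59]
0 0.5 [-0.08, 0, 0.025] [-0.65 -0.45  2.08  0.43  1.25  0.51]
0 0.5 [-0.05, 0.03, 0.11] [-0.55 -0.5   1.96  0.38  1.36  0.68]
0 0.5 [0.06, 0.03, 0.11] [-0.37 -0.25  1.77  0.33  1.24  0.84]
1 0 [-0.08, 0, 0.12] [-0.36 -0.11  1.54 -0.    1.71 -2.25]
1 0 [-0.08, 0, 0.025] [-0.36 -0.08  1.68 -0.    1.53 -2.25]
1 0 [-0.05, 0.03, 0.11] [-0.28 -0.08  1.54 -0.    1.69 -2.17]
1 0 [0.06, 0.03, 0.11] [-0.18  0.18  1.27 -0.    1.69 -2.07]
1 0.25 [-0.08, 0, 0.12] [-0.49 -0.32  1.74  0.18  1.54 -2.37]
1 0.25 [-0.08, 0, 0.025] [-0.49 -0.28  1.89  0.18  1.37 -2.4 ]
1 0.25 [-0.05, 0.03, 0.11] [-0.39 -0.3   1.75  0.16  1.5  -2.28]
1 0.25 [0.06, 0.03, 0.11] [-0.26 -0.05  1.53  0.14  1.45 -2.16]
1 0.5 [-0.08, 0, 0.12] [-0.65 -0.5   1.94  0.41  1.41 -2.55]
1 0.5 [-0.08, 0, 0.025] [-0.65 -0.45  2.08  0.43  1.25 -2.63]
1 0.5 [-0.05, 0.03, 0.11] [-0.55 -0.5   1.96  0.38  1.36 -2.46]
1 0.5 [0.06, 0.03, 0.11] [-0.37 -0.25  1.77  0.33  1.24 -2.31]
```

```bash
python3 - <<'E'
from h import *
p=[.581,-.126,.321]
grip(0.0)
env.goto(c2w(p,[[-.09,0,.22]])[0],ori(p,1,0))
c=w2c("wrist"); im=capture("wrist")[:,:,::-1].copy(); np.savez("w1.npz",W=c[0]); cv2.imwrite("pics/w1.png",im)
print([(d["bbox"],d["confidence"]) for d in find_in("wrist","tab_pad")])
print(proj(c,c2w(p,np.array([[-98,80,6],[-98,-80,6],[-42,75,51],[-42,-75,51],[56,-75,51],[56,75,51],[-77.5,0,35]])/1e3)).round(1).tolist(), sensors.current_time_s(),sensors.current_contact_force())
E
```

```text
[([261.9, 180.5, 33.9, 46.0], 0.95), ([504.5, 235.1, 27.0, 21.6], 0.81)]
[[338.3, 174.6], [218.9, 174.8], [338.7, 225.0], [218.7, 225.2], [222.8, 294.4], [334.7, 294.3], [278.7, 194.5]] 3.7417 [-0.31910201 -0.48522179  0.36250207]
```

View pics/w1.png

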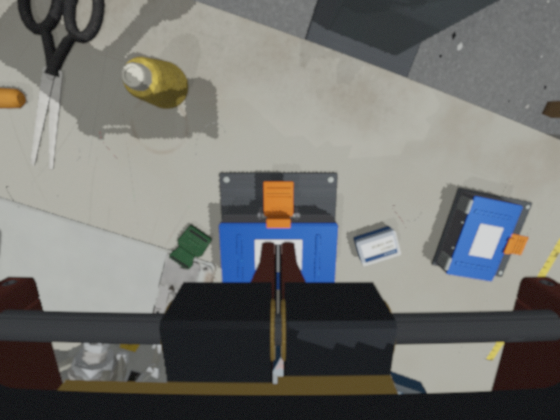

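The wrist view shows the big case centred below, with its tab at (278,202) and the hook at (279,224). The fitted points lie within about 3 px. The buckle is at (190,247) and the needle box at (378,245). I refine from this view.

```bash
python3 - <<'E'
import cv2
a=cv2.imread("pics/w1.png")
cv2.imwrite("pics/w1c.png",cv2.resize(a[160:250,205:355],None,fx=5,fy=5,interpolation=cv2.INTER_CUBIC))
E
```

```text
(no output)
```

View pics/w1c.png

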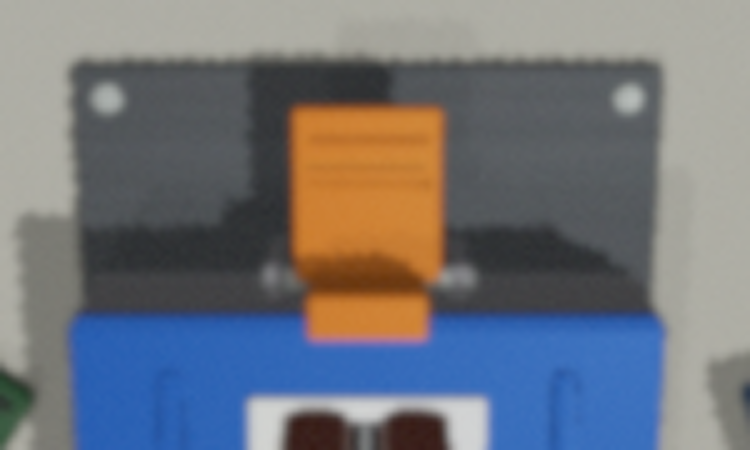

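```bash
python3 - <<'E'
from h import *
np.set_printoptions(precision=4,suppress=True)
_,K,d=w2c("wrist"); c=(np.load("w1.npz")["W"],K,d)
px=np.array([[72,62],[661,62],[72,316],[662,316],[291,106],[445,106]],float)/5+[205,160]-.4
pts=np.array([[-98,-80,6],[-98,80,6],[-42,-75,51],[-42,75,51],[-91.5,-19,35],[-91.5,19,35]])/1e3
p,res=fit(c,pts,px,[.58,-.126,.32]); print(p,res,sep="\n"); np.save("p.npy",p)
E
```

```text
[ 0.5781 -0.1279  0.3195]
[[-0.7506  0.1836]
 [ 1.0817  0.2066]
 [-1.0446 -0.2716]
 [ 1.235  -0.2566]
 [ 0.1166  0.1354]
 [-0.3088  0.1409]]
```

```bash
python3 - <<'E'
from h import *
p=np.load("p.npy")
P=lambda x,y,z:c2w(p,[[x,y,z]])[0]
env.goto(P(-.08,0,.10),ori(p,1,0)); env.move_linear(P(-.08,0,.042),vel=.08); env.pause(.2)
f0=sensors.current_contact_force(); print(f0)
z=.042; zc=None
while z>.024:
    z-=.001; env.move_linear(P(-.08,0,z),vel=.02)
    f=sensors.current_contact_force()-f0; print(round(z,4),f.round(1),round(sensors.current_tool_pos()[2],4))
    if zc is None and f[2]>1.5: zc=z
    if f[2]>12 or (zc and zc-z>=.0085): break
env.pause(.3)
cv2.imwrite("pics/w2.png",capture("wrist")[:,:,::-1]); 
cv2.imwrite("pics/t2.png",capture("top")[:,:,::-1]); print(sensors.current_contact_force()-f0,sensors.current_time_s())
E
python3 - <<'E'
import cv2,numpy as np
a=cv2.imread("pics/w2.png");b=cv2.imread("pics/t2.png")[150:270,240:400]
cv2.imwrite("pics/m2.png",np.hstack([a[:,120:440],cv2.resize(b,(480,360))[:, :] if 0 else cv2.copyMakeBorder(cv2.resize(b,(480,360)),0,60,0,0,0)]))
E
```

```text
[-0.80207477  0.05061529 -0.56930111]
0.041 [0.4 0.  1.1] 0.041
0.04 [ 1.  -0.1  0.8] 0.0399
0.039 [1.  0.9 0.9] 0.0389
0.038 [-0.1  0.4  0.2] 0.0379
0.037 [ 0.8 -0.6  0.2] 0.0369
0.036 [ 1.6 -0.2 -0.1] 0.0359
0.035 [ 0.8 -0.   0.7] 0.0349
0.034 [1.3 0.2 1.9] 0.0339
0.033 [0.9 1.  0.6] 0.0329
0.032 [0.7 0.5 1.2] 0.0319
0.031 [ 0.5 -0.6  0.1] 0.0309
0.03 [1.  0.2 1.4] 0.0299
0.029 [0.6 0.7 0.2] 0.0289
0.028 [-0.   0.8  0.9] 0.0279
0.027 [0.4 0.3 0.2] 0.0269
0.026 [0.7 0.9 0.5] 0.0259
0.025 [1.1 0.3 1.2] 0.0249
[0.7275826  0.14524277 0.9287015 ] 10.0167
```

View pics/m2.png

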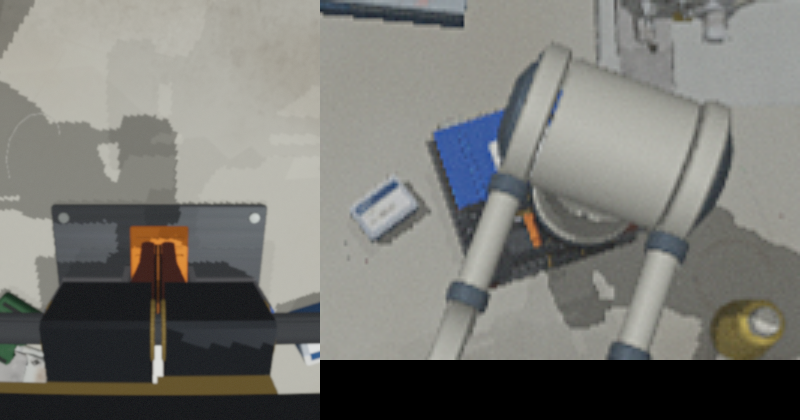

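```bash
python3 - <<'E'
from h import *
p=np.load("p.npy"); c=w2c("wrist")
q=lambda P:proj(c,c2w(p,np.array(P)/1e3)).round(1).tolist()
print("gap",sensors.current_finger_gap(),"plate",q([[-98,-80,6],[-98,80,6]]),"\npaddle rest",q([[-91.5,-19,35],[-91.5,19,35]]),"\npressed .3",q([[-45.5-46*np.cos(.3)+4*np.sin(-.3),s*19,31+4*np.cos(.3)-46*np.sin(.3)] for s in(-1,1)]))
print("tcp",proj(c,[sensors.current_tool_pos()]), "rest-level",q([[-77.5,0,35]]))
f=[sensors.current_contact_force() for _ in range(5)]; print(np.round(f,2)); print(sensors.current_joint_torque())
a=cv2.imread("pics/w2.png")[190:300,180:380]; cv2.imwrite("pics/w2c.png",cv2.resize(a,None,fx=4,fy=4,interpolation=cv2.INTER_CUBIC))
E
```

```text
gap 0.008047402926257585 plate [[169.3, 204.8], [388.4, 204.8]] 
paddle rest [[249.5, 226.2], [308.6, 226.2]] 
pressed .3 [[251.3, 220.9], [306.7, 220.9]]
tcp [[278.97152246 237.45244154]] rest-level [[279.0, 246.5]]
[[-0.07  0.2   0.36]
 [-0.07  0.2   0.36]
 [-0.07  0.2   0.36]
 [-0.07  0.2   0.36]
 [-0.07  0.2   0.36]]
[ 4.55312893e-04 -3.62595928e+01 -3.98673749e+01 -5.75737807e-02
  4.79943096e-02  1.50071699e-06]
```

View pics/w2c.png

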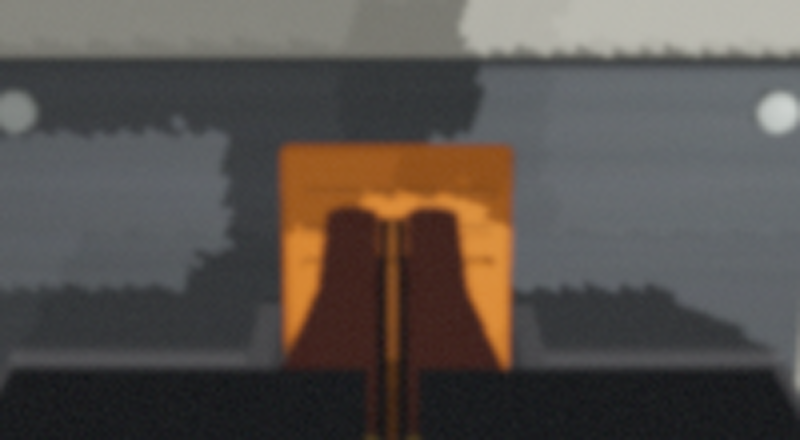

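The paddle is still at rest (row 226, as predicted) and there is no force. The visible fingertips end at row 242, while the nominal TCP projects to row 237. The fingers really end short of the nominal TCP, so I continue the force-guarded descent.

```bash
python3 - <<'E'
from h import *
p=np.load("p.npy")
P=lambda x,y,z:c2w(p,[[x,y,z]])[0]
def F():
    a=[]
    for _ in range(4): env.pause(.04); a.append(sensors.current_contact_force())
    return np.mean(a,0)
f0=F(); z=.025; zc=None
while z>.0105:
    z-=.001; env.move_linear(P(-.08,0,z),vel=.03)
    f=F()-f0; print(round(z,4),f.round(1))
    if zc is None and f[2]>1.8: zc=z
    if f[2]>12 or (zc and zc-z>=.0085): break
cv2.imwrite("pics/w3.png",capture("wrist")[:,:,::-1]); 
cv2.imwrite("pics/t3.png",capture("top")[:,:,::-1]); print(zc,sensors.current_time_s())
for c in("scene","top"):
    if c=="scene": cv2.imwrite("pics/s3.png",capture(c)[:,:,::-1])
    print(c,[(d["bbox"],round(d["confidence"],2)) for d in find_in(c,"lid_edge")])
E
```

```text
0.024 [-0.  -0.1  0.1]
0.023 [-0.6  0.   0.1]
0.022 [-0.1 -0.1  0.2]
0.021 [-0.2  0.2  0.3]
0.02 [-0.2 -0.7  0.4]
0.019 [-0.   0.2  0.4]
0.018 [-0.1 -0.6 -0. ]
0.017 [-0.3 -0.5  0.3]
0.016 [-0.3 -0.1  1.2]
0.015 [-0.1 -0.6  0.1]
0.014 [-0.1 -1.   0.6]
0.013 [-0.6 -0.4  0.6]
0.012 [-0.4 -0.6  0.8]
0.011 [-0.  -0.4  0.6]
0.01 [-0.1 -0.   0.2]
None 16.5333
scene [([196.9, 220.9, 46.8, 33.3], 0.82)]
top [([279.8, 189.1, 21.5, 29.1], 0.9), ([203.7, 218.7, 22.1, 42.2], 0.77)]
```

```bash
python3 - <<'E'
import cv2,numpy as np
a=cv2.imread("pics/w3.png")[190:310,180:380];b=cv2.imread("pics/s3.png")[130:310,180:430]
cv2.imwrite("pics/m3.png",np.vstack([cv2.resize(a,(500,300),interpolation=2),cv2.resize(b,(500,300),interpolation=2)]))
E
```

```text
(no output)
```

View pics/m3.png

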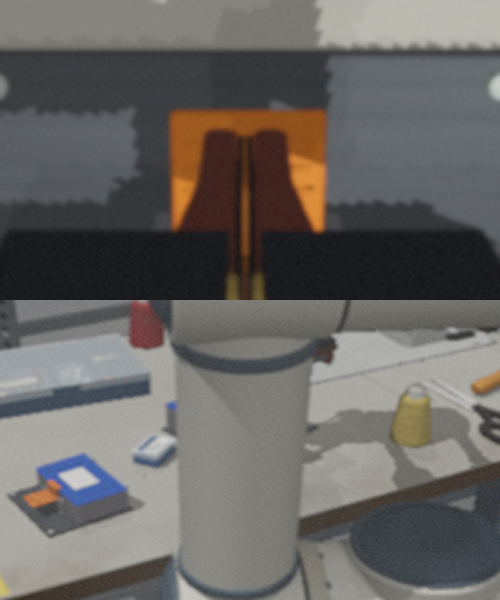

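```bash
python3 - <<'E'
from h import *
p=np.load("p.npy"); c=w2c("wrist")
q=lambda P:proj(c,c2w(p,np.array(P)/1e3)).round(1).tolist()
print(sensors.current_tool_pos(),"plate",q([[-98,-80,6],[-98,80,6]]))
for th in (0,.15,.3,.42): print(th,q([[-45.5-46*np.cos(th)-4*np.sin(th)*-1*-1,s*19,31+4*np.cos(th)-46*np.sin(th)] for s in(-1,1)]))
T=np.eye(4);T[:3,:3]=R.from_quat(sensors.current_tool_rot()).as_matrix();T[:3,3]=sensors.current_tool_pos()
for x in (.01,0,-.01):
  for s in (0,.01,.02,.03,.04): print(x,s,proj(c,[(T@[x,0,-s,1])[:3]]).round(1).tolist(),end=" ")
E
```

```text
[ 0.50214462 -0.15301655  0.01001976] plate [[162.0, 210.5], [395.9, 210.5]]
0 [[247.3, 234.4], [311.1, 234.4]]
0.15 [[248.4, 230.4], [309.9, 230.4]]
0.3 [[249.4, 228.1], [308.8, 228.2]]
0.42 [[250.2, 227.6], [308.0, 227.6]]
0.01 0 [[279.0, 223.6]] 0.01 0.01 [[279.1, 228.5]] 0.01 0.02 [[279.1, 233.9]] 0.01 0.03 [[279.2, 239.9]] 0.01 0.04 [[279.3, 246.5]] 0 0 [[279.0, 237.5]] 0 0.01 [[279.0, 243.0]] 0 0.02 [[279.1, 249.0]] 0 0.03 [[279.2, 255.7]] 0 0.04 [[279.3, 263.1]] -0.01 0 [[278.9, 251.0]] -0.01 0.01 [[279.0, 257.0]] -0.01 0.02 [[279.1, 263.7]] -0.01 0.03 [[279.2, 271.0]] -0.01 0.04 [[279.3, 279.1]]
```

```bash
cat >> h.py <<'E'
def Fm():
    a=[]
    for _ in range(4): env.pause(.03); a.append(sensors.current_contact_force())
    return np.mean(a,0)
E
python3 - <<'E'
from h import *
p=np.load("p.npy")
P=lambda x,y,z:c2w(p,[[x,y,z]])[0]
f0=Fm(); z=.010
while z>-.012:
    z-=.001; env.move_linear(P(-.08,0,z),vel=.04)
    f=Fm()-f0; print(round(z,4),f.round(1))
    if f[2]>2.2: break
cv2.imwrite("pics/w4.png",capture("wrist")[:,:,::-1]); print(sensors.current_time_s(),sensors.current_tool_pos())
E
```

```text
0.009 [-0.1  0.2 -0.1]
0.008 [-0.2  0.4  0.2]
0.007 [-0.9  0.4  0. ]
0.006 [-0.4  0.8 -0.1]
0.005 [-0.4  0.4 -0.9]
0.004 [-0.5 -0.  -0.2]
0.003 [-0.5  0.4 -0.1]
0.002 [-0.7  0.4 -0.2]
0.001 [-0.5 -0.   0.1]
0.0 [-0.3  0.7 -0.5]
-0.001 [-0.6  0.1 -0.2]
-0.002 [0.1 0.5 0. ]
-0.003 [-1.9  0.2  3.1]
21.85 [ 0.50214169 -0.15305931 -0.00276349]
```

Contact came at nominal z = -0.003, with 3 N. The real fingertip is therefore about 37 mm short of the nominal TCP, which agrees with the wrist view. Now I press fully.

```bash
python3 - <<'E'
from h import *
p=np.load("p.npy")
P=lambda x,y,z:c2w(p,[[x,y,z]])[0]
f0=np.array([0.,0,0]); z=-.003
while z>-.0125:
    z-=.0015; env.move_linear(P(-.08,0,z),vel=.03); env.pause(.03)
    f=sensors.current_contact_force(); print(round(z,4),f.round(1))
    if f[2]>14: break
env.pause(.4); print(sensors.current_contact_force())
env.move_linear(P(-.08,0,.02),vel=.1); env.move_linear(P(-.11,0,.09),vel=.15); env.pause(.2)
a=capture("wrist")[:,:,::-1]; cv2.imwrite("pics/w5.png",a); c=w2c("wrist")
b=capture("top")[:,:,::-1][140:260,230:390]; cv2.imwrite("pics/m5.png",np.hstack([a[100:,90:470][:320],cv2.copyMakeBorder(cv2.resize(b,(400,300)),0,20,0,0,0)]))
e=lambda th:[[54-96*np.cos(th),s*75,47.5+96*np.sin(th)] for s in(-1,1)]
for th in (0,.7,.8,.9): print(th,proj(c,c2w(p,np.array(e(th))/1e3)).round(1).tolist())
print(sensors.current_time_s())
E
```

```text
-0.0045 [-0.3 -0.7  4.4]
-0.006 [-1.7 -0.2  3.9]
-0.0075 [-2.3 -0.5  4.1]
-0.009 [-2.9 -0.8  5.6]
-0.0105 [-3.4 -0.2  6.6]
-0.012 [-2.5  0.4  7.7]
-0.0135 [-2.5  0.2  6.7]
[-2.09930544  0.22870584  6.11333693]
0 [[192.5, 293.5], [363.5, 293.4]]
0.7 [[172.9, 367.0], [383.5, 366.8]]
0.8 [[170.7, 382.0], [385.7, 381.8]]
0.9 [[169.0, 397.5], [387.5, 397.2]]
25.675
```

View pics/m5.png

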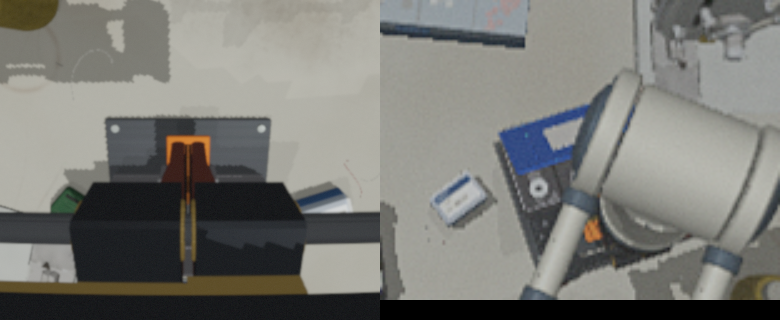

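The lid has popped: the top view shows the case interior at about (540,190) in the right half of the composite. Now I push it over with the tool tilted 0.4 rad, aiming the real fingertip.

```bash
python3 - <<'E'
from h import *
p=np.load("p.npy"); t=.4; S=.0375
N=lambda x,y,z:c2w(p,[[x+S*np.sin(t),y,z-S*np.cos(t)]])[0]   # real tip -> nominal TCP
o=ori(p,1,t); pts=[(x,.025,.104+.012*(x+.06)/.118) for x in np.arange(-.03,.0581,.011)]
q=[solver.inverse_kinematics(N(*a),o) for a in pts]; assert all(v is not None for v in q)
env.goto(N(-.06,.025,.104),o); env.pause(.1); f0=Fm()
ex=np.array([np.cos(p[2]),np.sin(p[2]),0])
for a in pts:
    env.move_linear(N(*a),vel=.05); f=sensors.current_contact_force()-f0; print(np.round(a,3),"fx",round(f@ex,1),"fz",round(f[2],1))
    if abs(f@ex)>8: print("stop");break
env.pause(.3); print(sensors.current_time_s())
cv2.imwrite("pics/t6.png",capture("top")[:,:,::-1]); print([(d["bbox"],round(d["confidence"],2)) for d in find_in("top","lid_edge")])
b=cv2.imread("pics/t6.png")[100:260,230:400]; cv2.imwrite("pics/t6c.png",cv2.resize(b,None,fx=3.5,fy=3.5))
E
```

```text
[-0.03   0.025  0.107] fx -0.0 fz -0.5
[-0.019  0.025  0.108] fx -0.2 fz -0.5
[-0.008  0.025  0.109] fx -0.5 fz -0.8
[0.003 0.025 0.11 ] fx 0.2 fz -0.8
[0.014 0.025 0.112] fx 0.0 fz 0.2
[0.025 0.025 0.113] fx -0.6 fz 0.2
[0.036 0.025 0.114] fx -0.4 fz 0.8
[0.047 0.025 0.115] fx 0.0 fz -0.7
[0.058 0.025 0.116] fx -0.3 fz -0.5
30.3667
[([201.7, 217.0, 23.7, 45.7], 0.6), ([273.0, 158.6, 55.8, 31.7], 0.53)]
```

View pics/t6c.png

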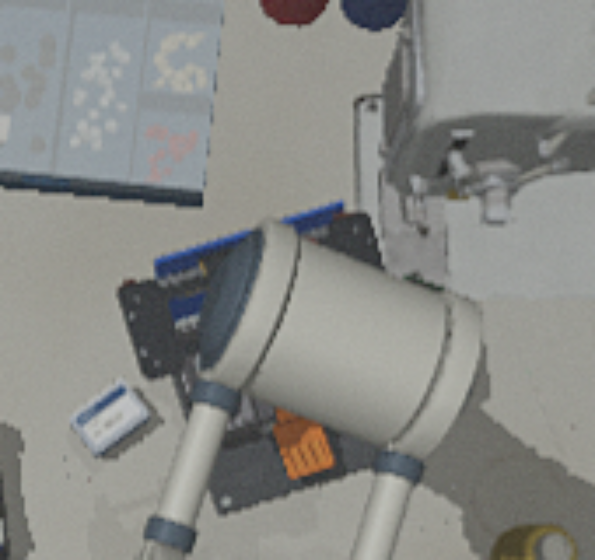

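```bash
python3 - <<'E'
from h import *
p=np.load("p.npy"); c=w2c("top")
for th in (1.2,1.4,1.57,1.7,1.85):
    print(th,proj(c,c2w(p,np.array([[54-96*np.cos(th),s*75,47.5+96*np.sin(th)] for s in(1,-1)])/1e3)).round(1).tolist())
E
```

```text
1.2 [[281.5, 197.4], [336.6, 179.8]]
1.4 [[279.2, 190.3], [334.5, 172.6]]
1.57 [[277.2, 184.3], [332.4, 166.8]]
1.7 [[275.7, 180.0], [330.7, 162.5]]
1.85 [[274.0, 175.3], [328.8, 158.0]]
```

The lid edge at (274,176)–(329,159) matches 1.85 rad. I retreat, check and then hand in.

```bash
python3 - <<'E'
from h import *
p=np.load("p.npy"); t=.4; S=.0375
N=lambda x,y,z:c2w(p,[[x+S*np.sin(t),y,z-S*np.cos(t)]])[0]
env.move_linear(N(-.09,.025,.125),vel=.12)
env.set_joints([-1.239,0.091,1.231,0,1.82,-0.057]) if 0 else env.move_linear(N(-.14,.025,.22),vel=.15)
q=np.array(sensors.current_q()); q[0]-=.75; env.set_joints(q); env.pause(.5)
print(sensors.current_time_s(),sensors.current_tool_pos(),sensors.current_contact_force())
a=capture("top")[:,:,::-1]; cv2.imwrite("pics/t7.png",a); cv2.imwrite("pics/t7c.png",cv2.resize(a[100:280,220:420],None,fx=3.2,fy=3.2))
E
```

```text
34.4833 [ 0.23257239 -0.41224032  0.18440493] [-0.61233345  0.64294661  0.277476  ]
```

View pics/t7c.png

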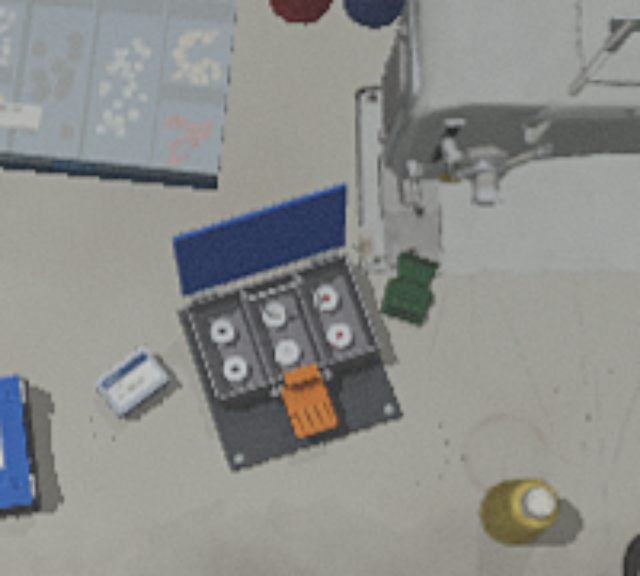

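```bash
python3 -c "
from rig import *
hand_in()"
```

```text
the job is handed in; nothing more can be done
```

The bobbin case is open. I pressed the orange tab down about 10 mm with the closed fingertips, at up to about 8 N. The lid sprang up by itself, and I then pushed it slowly over to its stop.

**Final checks (last top view):**
- The lid was last measured at about 1.85 rad, its stop, while the fingers were still at it. After I backed off, the picture shows it still open; I did not re-measure the angle then.
- The plate corners are within 1 px of where they started, so the case has not moved.
- The needle box, buckle and yellow thread cone look undisturbed. The tape measure, oil bottle and shears were outside or at the edge of that crop; the arm's path did not go near the first two.
- The arm is clear of everything, and the job was handed in at about 35 s.

**What disagreed:**
- **Fingertip position:** with the gripper shut, the real fingertips end about 37 mm short of the stated TCP. My first press therefore met nothing. I found the offset by lowering until I felt contact, confirmed it in the wrist view, and corrected for it.
- **Case position:** the poses from the top and wrist cameras differed by about 3 mm. I used the wrist one.
- **Lid push:** the force stayed within sensor noise, so I judged the open lid from the picture alone.

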